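# Candle an egg at the press-to-light lamp

## Robot

A 7-joint arm with a two-finger parallel gripper is mounted at the origin on the work surface. World frame = base frame: x ahead of the robot, y to its left, z up, the work surface at z = 0. Lengths are in m, angles in degrees, forces in N, time in s.
With the tool pointing down it reaches from about 0.425 to 0.875 m from the base axis. Payload 4.7 kg.
Tool frame: the origin (TCP) lies midway between the tips of the shut fingers; the grasp point (between the pads) lies 19 mm behind it; z points along the fingers, y is the direction in which the jaws open and shut (so a half turn about z gives the same grasp; the last joint's range is limited). The gripper opens to 87 mm and grips with 3 to 60 N. Pads are 19 mm wide; open, the fingers measure 117 mm over their backs; the gripper's body (75 mm by 190 mm) begins 51 mm behind the grasp point.
Start: joints at [76.782, 18.392, -4.016, 83.108, 1.295, 78.541, -3.26], TCP at [0.158, -0.631, 0.223] pointing down, gripper open.
Joint ranges: [-163.93, 163.93], [-17.29, 119.83], [-79.2, 71.16], [3.27, 140.29], [-89.18, 269.18], [5.43, 117.66], [-154.24, 154.24]. Speed limits (degrees/s): [147.25, 147.25, 180, 180, 180, 180, 180].

## Interface

Orientations are given as [roll, pitch, yaw] about the fixed x, y, z axes, in that order (R = Rz(yaw) Ry(pitch) Rx(roll)).
In Python, from cell import env gives the robot as it stands.
- The arm moves only by the tool apply_moves, never from a script. Its argument "targets" is a list of rows, each a list of 2 entries, a list of its own where there are three numbers: the shift along the world's x, y, z in mm, then the turn, a rotation vector about the world's x, y, z in rad. A call has 1 to 8 rows; each row is the pose to reach, as a shift and turn from the pose commanded when the call began; what a row does not reach only later rows make up. A row lasts 1/10 s, in which the tool goes at most 50 mm and 8.59 degrees, less where a joint would pass 70% of its speed; a pose out of reach is approached as far as the arm can. A call with a gripper value outside its range is refused whole. "hand" is the finger opening in mm, from 0 to 87, set as the call begins (left out, the last holds). The fingers move at their own pace and stop on an object; "squeeze" is the grip in N (left out, the last holds). Time passes only in rows, so rows that repeat a pose let the fingers close. It gives the time, the measured TCP pose, the force and the opening at its end, in the units of the state.
- env.get_obs(): the state, without advancing time (a new reading comes with each control period).
- env.read_camera(name): name is "scene" or "top" or "wrist"; returns a dict with "image" (480x640x3 uint8, red, green, blue), "camera_matrix" (3x3 intrinsics, pixels), "camera_from_world" (4x4, takes a point from world to camera coordinates); the wrist camera has in their place "mount" (4x4, takes a point from camera to tool coordinates, whose origin is the TCP and whose axes are the flange's). Camera axes: x right, y down, z forward; pixel columns grow to the right and rows downward; lengths in m; the calibration is good to about 2 mm. A picture is of the moment at which its call begins: read the wrist's pose just before it. There is no depth.
- env.sign_off(): hands the job in, once; it reports no verdict.
Trained networks look in a picture, given as the dict that the camera call returned (one of the last four; its "shot" number tells which), for a name from the list of things; names that differ only in an ending like _2 or _b are one class to them, and where a whole thing is asked for, a point or a joint stands for the part that bears it (a point fixed in the world has none). Each returns a list of dicts, best first, with "conf" (0 to 1); they miss things now and then, are a little off and sometimes report something else, mostly with a low value. They report only what shows in the picture. A call takes as long as a camera call. They do not tell look-alikes from the thing itself.
- env.regions_of(picture, target): "region" (480x640 bool, what is visible of it) and "rect" ([left, top, right, bottom] in pixels, round what is visible of it).
The state is a dict: "time_s": time; "qpos": joint angles; "joint_velocities": joint speeds; "effort": joint torques, N m; "tool_pos": TCP position; "tool_rot": TCP orientation; "force": force on the tool from outside, world axes, zero at the start; "wrist_torque": the same for the moment, N m; "grip_width": finger opening in m.
Only numpy, scipy, OpenCV 4.12 (cv2) and the standard library are available. Lean on these libraries where they do the work, as an engineer would, in place of code of your own. Each camera call takes 0.05 s, during which the arm holds its last target. There are 200 camera calls.

## Task

Get the egg ready to be looked through: first hang the folded metal shade astride the candling lamp's rail and let go of it, then take the egg by its sides out of the wooden grading ring and, with its blunt end still down, press it squarely and gently (it is raw) into the sprung collar on top of the lamp until the collar is right down, which lights the lamp. Keep it pressed: the program finishes while the gripper is still holding the egg there, with the shade left hanging by itself. Leave the scale, the bowl, the box of bulbs and the old lamp base where they are.

Things in the scene. Friction and masses are not known exactly. Their poses are not given: they have to be found in the camera images.
- lamp: Candling lamp, fixed: dark iron foot plate 200 (its x) by 190 (its y) by 18 mm; origin under the middle of the foot, z up. Its housing, a grey vented upright cylinder 90 mm across and 110 mm high, has its axis at y = -55 mm; its shade rail is at y = +55 mm. Yaw up to 0.45 rad either way.
- rail_mid (a point): Middle of the shade rail, on its centre line: a level steel bar 10 mm in diameter along the lamp's x, centre line 165 mm above the table, on two upright posts 10 mm thick (end balls 16 mm) 90 mm either side of this point. Nothing below it down to the foot plate. Axes as the lamp's.
- collar_top (a point): Centre of the top rim of the black rubber collar on the lamp's top, on the housing's axis: an upright sleeve, outside 38 mm, bore 26 mm, open below. Released, the rim is 127 mm above the table, 17 mm above the housing. An egg standing in it has its blunt tip 4 mm below and its widest section 18 mm above the rim. Moves with the collar.
- collar (a joint): Travel of the sprung collar in m: 0 released (up), grows as it is pressed straight down, 0.012 at its stop. The lamp is lit from 0.009 on. The spring needs about 1.5 N to start and 5 N at the stop, and pushes the collar up again when let go; the egg's own weight does not press it.
- shade: Loose saddle of 2.5 mm aluminium sheet, some 150 g, 100 mm long (its x, the ridge), 90 mm high, open below and at the ends: a flat ridge on two upright walls 35 mm deep, 20 mm over the outside, 15 mm inside; below them two leaves splay to 55 mm at the foot. Origin underneath in the middle, z up. Starts standing on the table. Grip across the walls (its y) from above. Hung, its foot is 82 mm up.
- shade_fold (a point): Middle of the underside of the shade's ridge (87.5 mm above the shade's origin): the face that rests on top of the bar.
- egg: Raw hen's egg, about 60 g, 57 mm long and 44 mm across, standing pointed end up in the grading ring. Origin at its blunt tip (the underside), z towards the pointed end. Its blunt half is a hemisphere of 22 mm radius. The shell breaks if the fingers squeeze it with more than 30 N each, or under 30 N against the lamp; 8 N a finger holds it well.
- egg_mid (a point): Centre of the egg's widest section, 22 mm above the blunt tip; at the start it is about 27 mm above the table.
- ring: Loose boxwood grading ring, 54 mm outside, bore 35 mm, 14 mm high, lying flat under the egg; origin at the centre of its underside. The egg's widest section stands 13 mm above its top face. The ring may stand at either side of the lamp, the shade at the other.
- scale: Small brass egg balance on an iron foot 70 by 150 mm, 125 mm high; loose, to be left alone. Origin under the middle of its foot.
- bowl: Blue enamel bowl with eggs in it, 150 mm across, 60 mm high; loose, to be left alone. Origin under its middle.
- bulbs: Cardboard box 125 by 120 by 30 mm with two milky bulbs lying in it, 51 mm high overall; loose, to be left alone. Origin under its middle.
- old_base: Old round cast-iron lamp base with an empty brass bayonet socket, 110 mm across, 90 mm high; loose, to be left alone. Origin under its middle.
Mind the look-alikes: they are no part of the job. Leave any orange look-alike of the shade alone. Leave any orange look-alike of the egg alone.

How it is judged:
By the outcome, as a careful person would: the job done as asked, in the order asked, and still so for the second after the job is handed in, while the arm keeps its last pose, push and grip.
It also fails if it takes over 61 s, if anything falls off the work surface, if the arm or the gripper's body presses on something with over 40 N, if the wrist force passes 120 N, or if a joint passes its speed limit or range.

## Working session

There is one attempt and no reset: what is moved stays moved. The work goes in short steps, Python scripts to look and compute and a tool call to move; the robot and the scene stay as the last step left them, time stands still between calls to the robot, and variables do not carry over. Pictures are saved under pics/ and viewed, about 8 in all and at most 12, crops included, and the job is handed in when it is done.

Besides the shell and the picture viewer there is one more tool, called after "Call:" as name(argument=value, ...) on one line, values as JSON. apply_moves: Moves the arm, as the interface text tells. Its arguments: {"type":"object","properties":{"targets":{"type":"array","items":{"type":"array"}},"hand":{"type":"number"},"squeeze":{"type":"number"}},"required":["targets"]}

```bash
ls; mkdir -p pics; cat > h.py <<'E'
import numpy as np, cv2
from cell import env
def ray(p,u,v):
    K=np.array(p["camera_matrix"]);T=np.array(p["camera_from_world"])
    d=np.linalg.inv(K)@[u,v,1];R=T[:3,:3];c=-R.T@T[:3,3];return c,R.T@d
def atz(p,u,v,z):
    c,d=ray(p,u,v);return c+d*(z-c[2])/d[2]
def proj(p,X):
    T=np.array(p["camera_from_world"]);x=np.array(p["camera_matrix"])@(T[:3,:3]@np.array(X)+T[:3,3]);return x[:2]/x[2]
def save(p,n): cv2.imwrite("pics/"+n,p["image"][:,:,::-1])
E
python3 - <<'E'
from h import *
o=env.get_obs();print({k:np.round(o[k],3).tolist() for k in("time_s","tool_pos","tool_rot","force","grip_width")})
for n in("top","scene"):
    p=env.read_camera(n);save(p,n+"0.png")
    c,d=ray(p,320,240);print(n,c.round(3))
    for t in("lamp","shade","egg","ring","rail_mid","collar_top","scale","bowl","bulbs","old_base"):
        print(t,[(round(r["conf"],2),list(map(int,r["rect"]))) for r in env.regions_of(p,t)[:4]])
E
```

```text
pics
{'time_s': 0.0, 'tool_pos': [0.157, -0.63, 0.221], 'tool_rot': [-179.891, 0.006, 14.024], 'force': [0.045, -0.153, 0.445], 'grip_width': 0.087}
top [0.356 0.007 1.491]
lamp [(0.63, [250, 211, 341, 306]), (0.23, [176, 252, 208, 297])]
shade [(0.76, [126, 293, 169, 333]), (0.68, [175, 252, 210, 294])]
egg [(0.81, [432, 272, 451, 286]), (0.7, [398, 279, 414, 294]), (0.66, [412, 304, 432, 324])]
ring [(0.56, [427, 269, 438, 288])]
rail_mid [(0.88, [251, 216, 344, 306]), (0.59, [173, 253, 209, 294]), (0.58, [431, 270, 449, 288])]
collar_top [(0.5, [311, 237, 328, 253]), (0.5, [430, 270, 449, 289])]
scale [(0.58, [169, 159, 233, 201])]
bowl [(0.57, [409, 157, 467, 218]), (0.53, [253, 216, 342, 305])]
bulbs [(0.59, [489, 208, 548, 271])]
old_base [(0.77, [85, 211, 127, 250]), (0.46, [427, 269, 434, 290])]
scene [1.269 0.015 1.021]
lamp [(0.79, [301, 200, 389, 315]), (0.18, [431, 226, 456, 272])]
shade [(0.79, [461, 204, 506, 249]), (0.67, [431, 229, 456, 275])]
egg [(0.6, [232, 234, 248, 257]), (0.55, [222, 213, 240, 235]), (0.52, [199, 242, 211, 254])]
ring [(0.69, [196, 248, 217, 262])]
rail_mid [(0.61, [301, 198, 391, 313])]
collar_top [(0.81, [316, 241, 332, 262])]
scale [(0.72, [413, 309, 488, 355])]
bowl [(0.61, [156, 295, 224, 352])]
bulbs []
old_base [(0.55, [519, 281, 566, 327])]
```

```bash
python3 - <<'E'
import cv2,numpy as np
a=cv2.imread("pics/top0.png")[150:350,80:560];b=cv2.imread("pics/scene0.png")[190:340,180:580]
a=cv2.resize(a,None,fx=1.66,fy=1.66,interpolation=cv2.INTER_CUBIC);b=cv2.resize(b,(a.shape[1],int(150*a.shape[1]/400)),interpolation=cv2.INTER_CUBIC)
c=np.vstack([a,b]);c=c[:600];print(c.shape,a.shape);cv2.imwrite("pics/both.png",c)
E
```

```text
(600, 797, 3) (332, 797, 3)
```

View pics/both.png

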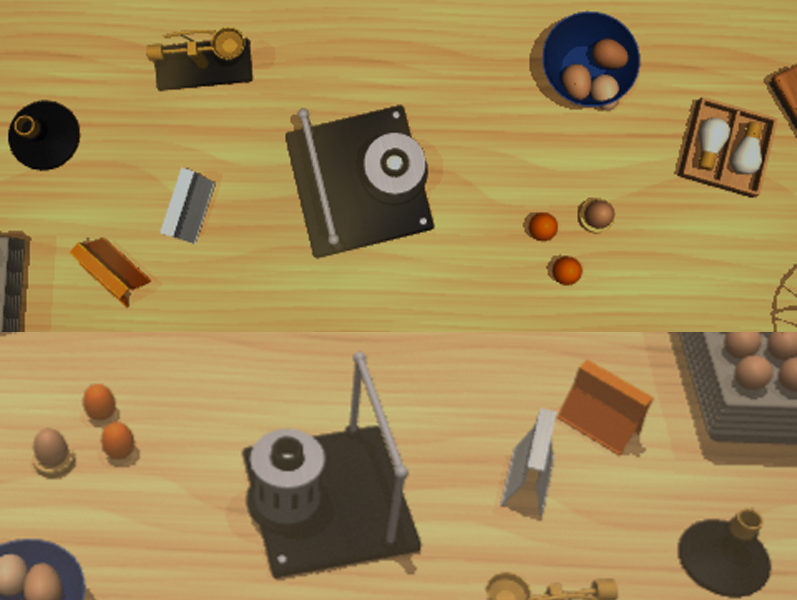

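The grey shade is at top px (192,273), with the orange look-alike at (147,313). The brown egg in the ring is at top px (440,279), with orange look-alikes at (406,287) and (422,314); the eggs in the bowl and tray are not the target either. I choose the grey shade and the brown egg in the ring.

```bash
python3 - <<'E'
from h import *
p=env.read_camera("top");s=env.read_camera("scene")
P=lambda u,v,z:atz(p,80+u/1.66,150+v/1.66,z).round(4)
S=lambda u,v,z:atz(s,180+u*400/797,190+(v-332)*400/797,z).round(4)
print("mm/px",np.linalg.norm(atz(p,320,240,.1)-atz(p,321,240,.1))*1e3,np.linalg.norm(atz(s,320,240,.1)-atz(s,320,241,.1))*1e3)
print("balls",P(304,114,.165),P(333,240,.165),"| scene",S(360,357,.165),S(400,471,.165))
print("collar",P(395,163,.127),S(289,454,.127),"housing rim",P(395,163,.11),S(288,458,.11))
# bright ridge
im=p["image"];r=env.regions_of(p,"shade")
for q in r[:2]:
    m=q["region"]; ys,xs=np.nonzero(m); col=im[m].mean(0); print(q["rect"],col)
    if abs(col[0]-col[2])<40:
        g=im.mean(2); th,_=cv2.threshold(g[m].astype(np.uint8),0,255,cv2.THRESH_OTSU); b=m&(g>th); yy,xx=np.nonzero(b)
        rc=cv2.minAreaRect(np.stack([xx,yy],1).astype(np.float32)); print(rc)
        W=np.array([atz(p,u,v,.09) for u,v in cv2.boxPoints(rc)]);print(W.round(4),W.mean(0).round(4))
print("ridge scene",S(547,411,.09),S(537,470,.09))
for q in env.regions_of(p,"egg")[:3]:
    m=q["region"];yy,xx=np.nonzero(m);print("egg",im[m].mean(0),atz(p,xx.mean(),yy.mean(),.03).round(4))
for q in env.regions_of(s,"egg")[:3]:
    m=q["region"];yy,xx=np.nonzero(m);print("eggS",s["image"][m].mean(0),atz(s,xx.mean(),yy.mean(),.03).round(4))
E
```

```text
mm/px 2.421543632937437 3.183430769390354
balls [0.6172 0.1141 0.165 ] [0.4422 0.0693 0.165 ] | scene [0.4445 0.0703 0.165 ] [0.6176 0.1148 0.165 ]
collar [ 0.5559 -0.0147  0.127 ] [ 0.5699 -0.011   0.127 ] housing rim [ 0.5584 -0.0149  0.11  ] [ 0.5628 -0.0124  0.11  ]
[176.5, 252.0, 211.2, 291.1] [120.76294591 121.90103567 116.82048331]
((192.95907592773438, 273.3309631347656), (21.714420318603516, 40.86367416381836), 17.35402488708496)
[[0.4547 0.3232 0.09  ]
 [0.5498 0.2984 0.09  ]
 [0.5349 0.2475 0.09  ]
 [0.44   0.2728 0.09  ]] [0.4949 0.2855 0.09  ]
[125.5, 293.9, 169.0, 334.4] [136.60472973  77.73310811  20.92117117]
ridge scene [0.4553 0.3132 0.09  ] [0.5508 0.2898 0.09  ]
egg [145.60829493  59.1843318    3.06912442] [ 0.4768 -0.2414  0.03  ]
egg [148.95588235  60.34803922   2.8872549 ] [ 0.4114 -0.2778  0.03  ]
egg [118.43032787  79.02868852  48.06557377] [ 0.4975 -0.3269  0.03  ]
eggS [150.25581395  89.52713178  46.63178295] [ 0.482  -0.2435  0.03  ]
eggS [131.68235294  99.50196078  70.40784314] [ 0.4987 -0.3281  0.03  ]
eggS [149.84738956  90.53815261  47.52208835] [ 0.4156 -0.2777  0.03  ]
```

Call:
apply_moves(targets=[[[30,20,20],[0,0,0.1]],[[75,55,45],[0,0,0.24]],[[115,85,70],[0,0,0.38]],[[155,115,90],[0,0,0.52]],[[195,145,105],[0,0,0.66]],[[235,172,110],[0,0,0.8]],[[275,200,110],[0,0,0.94]],[[315,228,110],[0,0,1.08]]], hand=87)

```text
time_s: 2.15
tool_pos: [0.458, -0.4128, 0.3334]
tool_rot: [179.9, 0.1, 76.2]
force: [0.8, -0.9, -0.3]
grip_width: 0.0871
```

Call:
apply_moves(targets=[[[15,43,0],[0,0,0.14]],[[30,87,0],[0,0,0.28]],[[45,131,0],[0,0,0.42]],[[60,175,0],[0,0,0.56]],[[73,220,0],[0,0,0.7]],[[83,265,0],[0,0,0.84]],[[88,312,0],[0,0,0.98]],[[88,360,0],[0,0,1.12]]])

```text
time_s: 2.95
tool_pos: [0.5448, -0.0521, 0.3323]
tool_rot: [180.0, 0.0, 140.4]
force: [0.2, 0.0, 0.6]
grip_width: 0.0873
```

Call:
apply_moves(targets=[[[-5,48,0],[0,0,0.12]],[[-12,95,0],[0,0,0.24]],[[-20,142,0],[0,0,0.36]],[[-28,188,-5],[0,0,0.46]],[[-38,234,-20],[0,0,0.46]],[[-46,275,-40],[0,0,0.46]],[[-50,305,-60],[0,0,0.46]],[[-50,305,-60],[0,0,0.46]]])

```text
time_s: 3.75
tool_pos: [0.4907, 0.2559, 0.2701]
tool_rot: [180.0, -0.3, 166.9]
force: [-1.4, -0.2, -0.1]
grip_width: 0.0871
```

```bash
cat >> h.py <<'E'
from scipy.spatial.transform import Rotation as Ro
def wrist():
    o=env.get_obs();p=env.read_camera("wrist")
    W=np.eye(4);W[:3,:3]=Ro.from_euler("xyz",o["tool_rot"],degrees=True).as_matrix();W[:3,3]=o["tool_pos"]
    p["camera_from_world"]=np.linalg.inv(W@np.array(p["mount"]));return o,p
E
python3 - <<'E'
from h import *
o,p=wrist();save(p,"w1.png");print(o["time_s"],o["tool_pos"],o["tool_rot"],ray(p,320,240)[0])
for x in((.455,.313,.09),(.551,.290,.09),(.503,.3015,.0)):print(proj(p,x))
E
```

```text
3.75 [0.49073479 0.25592375 0.27009143] [179.98085089  -0.25026301 166.94312882] [0.41140052 0.27498128 0.4320534 ]
[368.457219   170.31942927]
[363.57100918 272.39772466]
[356.2158103  205.28518785]
```

View pics/w1.png

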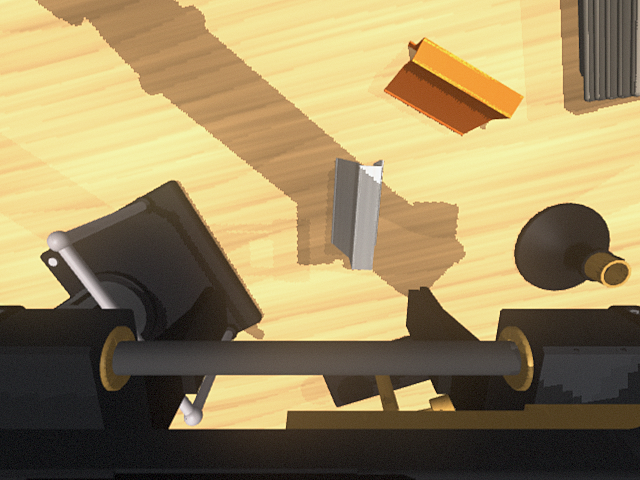

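```bash
python3 - <<'E'
from h import *
im=cv2.imread("pics/w1.png")[145:285,310:410];cv2.imwrite("pics/c1.png",cv2.resize(im,(500,600*700//600)[:2] if 0 else (428,600),interpolation=cv2.INTER_CUBIC))
E
```

```text
(no output)
```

View pics/c1.png

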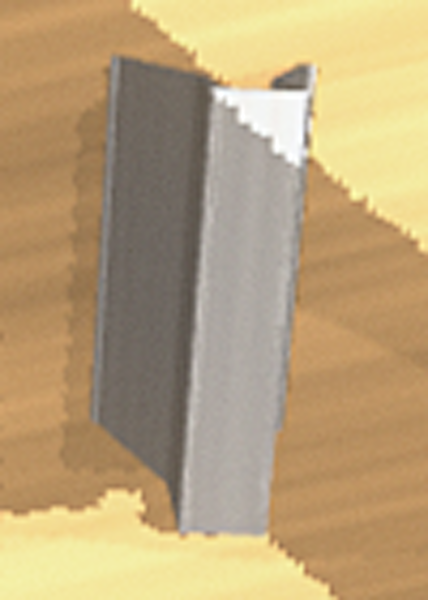

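The crop confirms the grey aluminium shade. Its ridge corners in crop px are (212,88), (306,90), (180,530) and (266,533).

```bash
python3 - <<'E'
from h import *
o,p=wrist()
C=np.array([atz(p,310+u/4.28,145+v/4.286,.09) for u,v in((212,88),(306,90),(180,530),(266,533))])
print(C.round(4)); a=(C[0]+C[1])/2;b=(C[2]+C[3])/2;d=b-a
print("mid",C.mean(0),"len",np.linalg.norm(d),"yaw",np.degrees(np.arctan2(d[1],d[0])),"w",np.linalg.norm(C[0]-C[1]))
print(o["tool_pos"],o["tool_rot"])
E
```

```text
[[0.4516 0.3032 0.09  ]
 [0.4565 0.3224 0.09  ]
 [0.5475 0.2766 0.09  ]
 [0.5527 0.2957 0.09  ]]
mid [0.50206318 0.299478   0.09      ] len 0.09966694346336968 yaw -15.53751556903611 w 0.019861128798620287
[0.49265886 0.25317554 0.27125734] [-1.79970162e+02 -1.24281774e-01  1.66735893e+02]
```

Call:
apply_moves(targets=[[[5,25,0],[0,0,-0.02]],[[9,46,-30],[0,0,-0.039]],[[9,46,-75],[0,0,-0.039]],[[9,46,-120],[0,0,-0.039]],[[9,46,-160],[0,0,-0.039]],[[9,46,-190],[0,0,-0.039]],[[9,46,-208],[0,0,-0.039]],[[9,46,-208],[0,0,-0.039]]])

```text
time_s: 4.65
tool_pos: [0.5035, 0.2947, 0.0625]
tool_rot: [-179.8, -0.1, 164.1]
force: [0.3, -0.5, 0.6]
grip_width: 0.087
```

Call:
apply_moves(targets=[[[0,0,0],[0,0,0]],[[0,0,0],[0,0,0]],[[0,0,0],[0,0,0]],[[0,0,0],[0,0,0]],[[0,0,0],[0,0,0]],[[0,0,0],[0,0,0]],[[0,0,0],[0,0,0]],[[0,0,0],[0,0,0]]], hand=10, squeeze=20)

```text
time_s: 5.45
tool_pos: [0.5035, 0.2971, 0.0642]
tool_rot: [180.0, 0.0, 164.2]
force: [-0.4, 0.2, 0.6]
grip_width: 0.0306
```

Call:
apply_moves(targets=[[[0,0,0],[0,0,0]],[[0,0,0],[0,0,0]],[[0,0,0],[0,0,0]],[[0,0,0],[0,0,0]],[[0,0,0],[0,0,0]]])

```text
time_s: 5.95
tool_pos: [0.5033, 0.2969, 0.064]
tool_rot: [-180.0, -0.0, 164.2]
force: [-0.8, 0.1, -2.3]
grip_width: 0.0199
```

Call:
apply_moves(targets=[[[0,0,25],[0,0,0]],[[0,0,60],[0,0,0]],[[0,0,100],[0,0,0.08]],[[5,-10,140],[0,0,0.2]],[[12,-30,175],[0,0,0.32]],[[18,-55,200],[0,0,0.44]],[[22,-80,212],[0,0,0.52]],[[24,-95,212],[0,0,0.527]]])

```text
time_s: 6.75
tool_pos: [0.5291, 0.2003, 0.2783]
tool_rot: [-179.9, 0.2, -165.6]
force: [0.0, -0.4, -1.4]
grip_width: 0.02
```

Call:
apply_moves(targets=[[[0,0,0],[0,0,0]],[[0,0,0],[0,0,0]],[[0,0,0],[0,0,0]]])

```text
time_s: 7.05
tool_pos: [0.5266, 0.2037, 0.2759]
tool_rot: [180.0, -0.0, -165.5]
force: [-1.0, 0.4, -1.3]
grip_width: 0.0197
```

```bash
python3 - <<'E'
from h import *
o,p=wrist();save(p,"w2.png");t=env.read_camera("top");s=env.read_camera("scene");save(t,"t2.png");save(s,"s2.png")
print(o["time_s"],o["tool_pos"],o["tool_rot"],o["force"],o["grip_width"])
for x in((.6172,.1141,.165),(.4422,.0693,.165)):print(proj(p,x))
b=s["image"][150:340,250:520][:,:,::-1]; w=p["image"][:,:,::-1]
b=cv2.resize(b,(480*270//190,480),interpolation=cv2.INTER_CUBIC);c=np.hstack([w,b]);c=cv2.resize(c,(800,480*800//c.shape[1]),interpolation=cv2.INTER_AREA)
cv2.imwrite("pics/c2.png",c)
E
```

```text
7.05 [0.52661916 0.20365482 0.27594337] [ 1.79953540e+02 -3.27282158e-02 -1.65492023e+02] [-0.96504326  0.43228504 -1.32775392] 0.01974868158941836
[181.20316281 318.60540795]
[153.24350331  77.48330208]
```

View pics/c2.png

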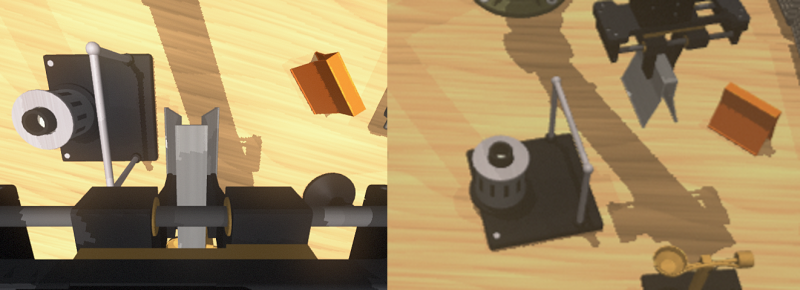

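```bash
python3 - <<'E'
from h import *
o,p=wrist();g=p["image"].astype(int).min(2)
W=Ro.from_euler("xyz",o["tool_rot"],degrees=True).as_matrix();tp=np.array(o["tool_pos"])
pts=[]
for v in range(100,290,10):
    u0=153.2+28*(v-77.5)/241; row=g[v]; 
    a=np.arange(int(u0)-16,int(u0)+17); w=row[a]; m=w>(w.min()+w.max())/2
    pts.append((v,a[m].min() if m.any() else 0,a[m].max() if m.any() else 0,round(u0)))
print(pts)
print([(v,list(g[v,285:350:3])) for v in (240,280)])
for v in (215,250,290,320):
    e=np.abs(np.diff(p["image"][v,260:375].astype(int).sum(1)));print(v,[(260+i,e[i]) for i in np.argsort(e)[::-1][:8]])
E
```

```text
[(100, np.int64(150), np.int64(161), 156), (110, np.int64(151), np.int64(162), 157), (120, np.int64(152), np.int64(163), 158), (130, np.int64(153), np.int64(165), 159), (140, np.int64(155), np.int64(166), 160), (150, np.int64(156), np.int64(168), 162), (160, np.int64(157), np.int64(169), 163), (170, np.int64(159), np.int64(170), 164), (180, np.int64(160), np.int64(171), 165), (190, np.int64(161), np.int64(172), 166), (200, np.int64(163), np.int64(173), 167), (210, np.int64(164), np.int64(175), 169), (220, np.int64(165), np.int64(176), 170), (230, np.int64(167), np.int64(177), 171), (240, np.int64(168), np.int64(178), 172), (250, np.int64(169), np.int64(179), 173), (260, np.int64(171), np.int64(181), 174), (270, np.int64(159), np.int64(181), 176), (280, np.int64(173), np.int64(192), 177)]
[(240, [np.int64(101), np.int64(98), np.int64(165), np.int64(173), np.int64(161), np.int64(164), np.int64(164), np.int64(162), np.int64(162), np.int64(165), np.int64(167), np.int64(168), np.int64(167), np.int64(163), np.int64(160), np.int64(164), np.int64(166), np.int64(170), np.int64(180), np.int64(
[... 710 characters left out ...]
(342), np.int64(177)), (np.int64(261), np.int64(143)), (np.int64(262), np.int64(127)), (np.int64(290), np.int64(92)), (np.int64(341), np.int64(91)), (np.int64(276), np.int64(89))]
290 [(np.int64(341), np.int64(347)), (np.int64(275), np.int64(300)), (np.int64(274), np.int64(184)), (np.int64(290), np.int64(164)), (np.int64(357), np.int64(149)), (np.int64(291), np.int64(137)), (np.int64(356), np.int64(120)), (np.int64(289), np.int64(50))]
320 [(np.int64(262), np.int64(417)), (np.int64(340), np.int64(277)), (np.int64(371), np.int64(222)), (np.int64(260), np.int64(216)), (np.int64(291), np.int64(200)), (np.int64(370), np.int64(167)), (np.int64(369), np.int64(133)), (np.int64(261), np.int64(124))]
```

```bash
python3 - <<'E'
from h import *
o,p=wrist()
Rt=Ro.from_euler("xyz",o["tool_rot"],degrees=True).as_matrix();tp=np.array(o["tool_pos"])
def show(n,a,b,z):
    A,B=atz(p,*a,z),atz(p,*b,z);l=[Rt.T@(q-tp) for q in(A,B)];d=B-A
    print(n,A.round(4),B.round(4),"yaw",np.degrees(np.arctan2(-d[1],-d[0])).round(2),"tool",np.round(l,4).tolist())
    return A,B
show("ridge",(316,215),(315.8,320),tp[2]+.026)
A,B=show("rail",(155.7,100),(176,260),.165)
print(o["tool_pos"],o["tool_rot"])
d=(B-A)/np.linalg.norm(B-A); n=np.array([-d[1],d[0],0]); print("perp dist rail to tcp mm",(tp-A)@n*1e3, "est mid off rail",(np.array([.5305,.0922,.165])-A)@n*1e3)
u,v,_=0,0,0
print([proj(p,[.5305,.0922,.165])])
E
```

```text
ridge [0.4769 0.1908 0.3021] [0.5191 0.2017 0.3021] yaw -165.6 tool [[0.0516, 0.0006, -0.026], [0.008, 0.0005, -0.026]]
rail [0.4563 0.0722 0.165 ] [0.5683 0.1022 0.165 ] yaw -164.99 tool [[0.1012, -0.1092, 0.111], [-0.0147, -0.1082, 0.111]]
[0.52697486 0.20322342 0.27605912] [ 1.79972236e+02 -2.11985061e-02 -1.65499901e+02]
perp dist rail to tcp mm 108.24922683037164 est mid off rail 0.10063996174823628
[array([169.85152336, 210.47373396])]
```

Call:
apply_moves(targets=[[[1,-20,0],[0,0,0.003]],[[2,-55,0],[0,0,0.005]],[[3,-90,0],[0,0,0.005]],[[4,-112,0],[0,0,0.005]],[[4,-112,0],[0,0,0.005]],[[4,-112,-15],[0,0,0.005]],[[4,-112,-30],[0,0,0.005]],[[4,-112,-30],[0,0,0.005]]])

```text
time_s: 8.1
tool_pos: [0.5294, 0.0913, 0.2432]
tool_rot: [179.9, -0.3, -165.2]
force: [-0.3, -0.0, -1.1]
grip_width: 0.0198
```

```bash
python3 - <<'E'
from h import *
o,p=wrist();s=env.read_camera("scene")
print(o["time_s"],o["tool_pos"],o["tool_rot"],o["force"],o["grip_width"])
tp=np.array(o["tool_pos"]);d=np.array([.9675,.2530,0]);n=np.array([-d[1],d[0],0])
print("mm off rail",(tp-[.5305,.0922,0])@n*1e3,(tp-[.5305,.0922,0])@d*1e3)
b=s["image"][140:330,250:450][:,:,::-1]; b=cv2.resize(b,(505,480),interpolation=cv2.INTER_CUBIC)
c=np.hstack([p["image"][:,:,::-1],b]);cv2.imwrite("pics/c3.png",cv2.resize(c,(800,335),interpolation=cv2.INTER_AREA))
E
```

```text
8.1 [0.52938163 0.09129904 0.24319432] [ 179.91147848   -0.27149819 -165.15771869] [-0.30594468 -0.03305585 -1.11990866] 0.019770138273330594
mm off rail -0.5887318354811978 -1.3099636879579823
```

View pics/c3.png

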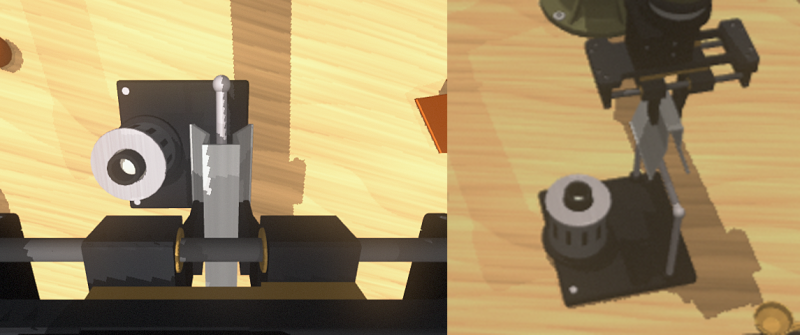

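Shade and rail are in line (both at column ~221 of the picture). I'm lowering it.

Call:
apply_moves(targets=[[[0,0,-20],[0,0,0]],[[0,0,-40],[0,0,0]],[[0,0,-55],[0,0,0]],[[0,0,-70],[0,0,0]],[[0,0,-80],[0,0,0]],[[0,0,-88],[0,0,0]],[[0,0,-94],[0,0,0]],[[0,0,-94],[0,0,0]]])

```text
time_s: 9.0
tool_pos: [0.5312, 0.0901, 0.1517]
tool_rot: [180.0, -0.0, -165.3]
force: [-0.6, -0.5, -1.8]
grip_width: 0.0199
```

Call:
apply_moves(targets=[[[0,0,-2],[0,0,0]],[[0,0,-4],[0,0,0]],[[0,0,-5],[0,0,0]],[[0,0,-5],[0,0,0]],[[0,0,-5],[0,0,0]]])

```text
time_s: 9.5
tool_pos: [0.5316, 0.0902, 0.1474]
tool_rot: [180.0, 0.0, -165.3]
force: [-0.2, 0.2, -1.3]
grip_width: 0.0198
```

Not touching yet, so I'm creeping down.

Call:
apply_moves(targets=[[[0,0,-1],[0,0,0]],[[0,0,-1],[0,0,0]],[[0,0,-2],[0,0,0]],[[0,0,-2],[0,0,0]],[[0,0,-2],[0,0,0]]])

```text
time_s: 10.0
tool_pos: [0.5316, 0.0902, 0.1462]
tool_rot: [-180.0, 0.0, -165.3]
force: [-3.3, 0.2, 6.0]
grip_width: 0.0194
```

Call:
apply_moves(targets=[[[0,0,-1],[0,0,0]],[[0,0,-1],[0,0,0]],[[0,0,-2],[0,0,0]],[[0,0,-2],[0,0,0]],[[0,0,-2],[0,0,0]]])

```text
time_s: 10.5
tool_pos: [0.5317, 0.0901, 0.1462]
tool_rot: [-179.9, -0.0, -165.3]
force: [-8.7, -3.0, 18.4]
grip_width: 0.0199
```

Landed at the expected height (TCP 0.146 m = 0.064 + 0.082). I'll back off 3 mm and open.

Call:
apply_moves(targets=[[[0,0,2],[0,0,0]],[[0,0,3],[0,0,0]],[[0,0,3],[0,0,0]]])

```text
time_s: 10.8
tool_pos: [0.5316, 0.0901, 0.1463]
tool_rot: [180.0, 0.0, -165.3]
force: [0.2, -0.3, 1.7]
grip_width: 0.02
```

Call:
apply_moves(targets=[[[0,0,0],[0,0,0]],[[0,0,0],[0,0,0]],[[0,0,0],[0,0,0]],[[0,0,0],[0,0,0]],[[0,0,0],[0,0,0]],[[0,0,0],[0,0,0]]], hand=60)

```text
time_s: 11.4
tool_pos: [0.5315, 0.0901, 0.1462]
tool_rot: [180.0, 0.0, -165.3]
force: [0.2, 0.1, -0.6]
grip_width: 0.0569
```

Call:
apply_moves(targets=[[[0,0,10],[0,0,0]],[[0,0,30],[0,0,0]],[[0,0,60],[0,0,0]],[[0,0,100],[0,0,0]],[[0,-10,140],[0,0,-0.1]],[[0,-40,160],[0,0,-0.24]],[[0,-80,160],[0,0,-0.38]],[[0,-125,160],[0,0,-0.52]]])

```text
time_s: 12.2
tool_pos: [0.532, -0.0346, 0.3085]
tool_rot: [180.0, 0.2, 164.7]
force: [1.3, -0.1, -0.3]
grip_width: 0.0596
```

```bash
python3 - <<'E'
from h import *
s=env.read_camera("scene");t=env.read_camera("top");print(env.get_obs()["time_s"])
b=s["image"][150:330,270:450][:,:,::-1]; c=t["image"][180:330,230:380][:,:,::-1]
cv2.imwrite("pics/c4.png",np.hstack([cv2.resize(x,(400,400),interpolation=cv2.INTER_CUBIC) for x in(b,c)]))
for q in env.regions_of(s,"shade")[:3]:print(q["conf"],q["rect"])
E
```

```text
12.3
0.9 [460.3, 206.1, 506.2, 249.8]
0.71 [351.5, 210.3, 374.5, 265.8]
```

View pics/c4.png

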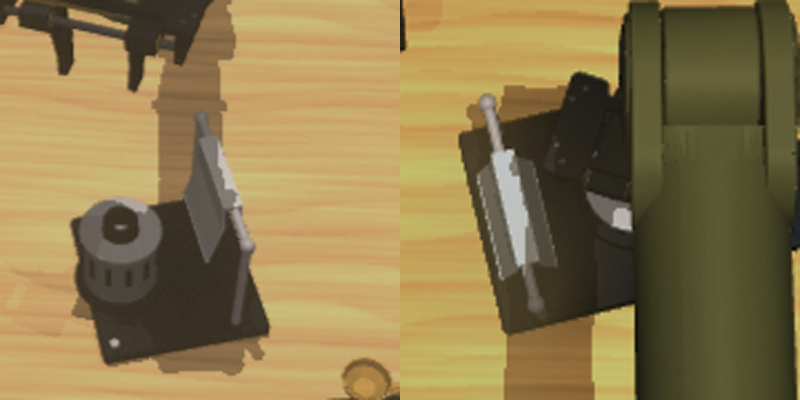

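The shade hangs upright and centred on the rail. Next is the egg.

Call:
apply_moves(targets=[[[-4,-45,0],[0,0,-0.14]],[[-8,-90,0],[0,0,-0.28]],[[-13,-135,0],[0,0,-0.42]],[[-18,-180,0],[0,0,-0.56]],[[-23,-225,-20],[0,0,-0.7]],[[-28,-265,-45],[0,0,-0.84]],[[-31,-300,-70],[0,0,-0.97]],[[-32,-325,-85],[0,0,-1.05]]], hand=80)

```text
time_s: 13.15
tool_pos: [0.4986, -0.3611, 0.2195]
tool_rot: [-179.9, -0.1, 104.5]
force: [-0.3, -0.1, -0.3]
grip_width: 0.0799
```

Call:
apply_moves(targets=[[[0,0,0],[0,0,0]],[[0,0,0],[0,0,0]],[[0,0,0],[0,0,0]]])

```text
time_s: 13.45
tool_pos: [0.5013, -0.3575, 0.2227]
tool_rot: [179.9, 0.0, 105.0]
force: [-0.3, -0.3, 0.9]
grip_width: 0.0801
```

```bash
python3 - <<'E'
from h import *
o,p=wrist();save(p,"w5.png")
print(o["time_s"],o["tool_pos"],o["tool_rot"],o["grip_width"],ray(p,0,0)[0])
for n in("egg","ring"):
  for q in env.regions_of(p,n)[:4]:
    m=q["region"];yy,xx=np.nonzero(m);r=q["rect"];print(n,round(q["conf"],2),p["image"][m].mean(0).astype(int),[int(x) for x in r],atz(p,(r[0]+r[2])/2,(r[1]+r[3])/2,.03 if n=="egg" else .01).round(4))
print(proj(p,[.498,-.3275,.03]))
E
```

```text
13.45 [ 0.50125441 -0.35749675  0.22265379] [1.79876799e+02 2.56987602e-02 1.04984832e+02] 0.08006334699821892 [ 0.47961414 -0.27750679  0.3842217 ]
egg 0.85 [185 102  46] [222, 83, 269, 134] [ 0.415  -0.2775  0.03  ]
egg 0.8 [120  89  62] [301, 164, 345, 213] [ 0.5005 -0.3289  0.03  ]
egg 0.69 [135  70  29] [301, 58, 350, 114] [ 0.4794 -0.2413  0.03  ]
ring 0.73 [146 115  70] [295, 159, 349, 206] [ 0.4992 -0.3262  0.01  ]
[321.09301626 186.962372  ]
```

View pics/w5.png

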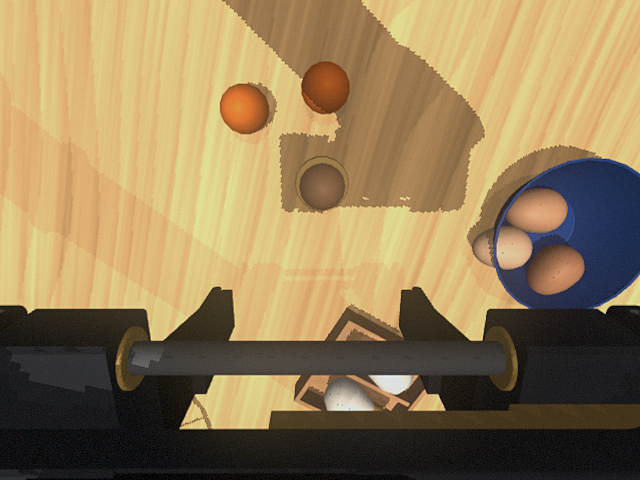

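The brown egg in the ring is at (322,188); the orange ones are at (245,108) and (325,87) and clear of the fingers. Descending over it.

Call:
apply_moves(targets=[[[-1,15,0],[0,0,0]],[[-2,30,-20],[0,0,0]],[[-2,30,-65],[0,0,0]],[[-2,30,-110],[0,0,0]],[[-2,30,-150],[0,0,0]],[[-2,30,-180],[0,0,0]],[[-2,30,-197],[0,0,0]],[[-2,30,-203],[0,0,0]]])

```text
time_s: 14.4
tool_pos: [0.4968, -0.3284, 0.017]
tool_rot: [-179.9, -0.1, 104.8]
force: [-0.4, -0.2, -0.2]
grip_width: 0.08
```

Call:
apply_moves(targets=[[[0,0,0],[0,0,0]],[[0,0,0],[0,0,0]]])

```text
time_s: 14.6
tool_pos: [0.4988, -0.3303, 0.0201]
tool_rot: [179.9, 0.1, 104.7]
force: [-0.1, -0.1, -0.5]
grip_width: 0.0802
```

```bash
python3 - <<'E'
from h import *
o,p=wrist();print(o["tool_pos"],o["tool_rot"],o["force"])
Rt=Ro.from_euler("xyz",o["tool_rot"],degrees=True).as_matrix()
for q in env.regions_of(p,"egg")[:4]:
    m=q["region"];yy,xx=np.nonzero(m);r=q["rect"];X=atz(p,(r[0]+r[2])/2,(r[1]+r[3])/2,.03)
    print(round(q["conf"],2),p["image"][m].mean(0).astype(int),[int(x) for x in r],X.round(4),(Rt.T@(X-o["tool_pos"])).round(4))
save(p,"w6.png")
E
```

```text
[ 0.49880024 -0.33031488  0.02007787] [1.79885925e+02 1.26990454e-01 1.04734281e+02] [-0.14203581 -0.12392841 -0.53318475]
0.91 [165  83  33] [270, 44, 378, 162] [ 0.4785 -0.2406  0.03  ] [ 0.0919  0.0032 -0.0101]
0.86 [211 117  49] [75, 97, 202, 205] [ 0.4122 -0.2765  0.03  ] [ 0.0741 -0.0701 -0.0102]
0.66 [127  93  67] [273, 261, 369, 343] [ 0.4987 -0.3216  0.03  ] [ 0.0084  0.0022 -0.0099]
```

```bash
python3 - <<'E'
from h import *
from scipy.optimize import least_squares
o,p=wrist();q=[q for q in env.regions_of(p,"egg")[:4] if abs(q["rect"][0]-273)<15][0];r=q["rect"]
th,z=np.meshgrid(np.linspace(0,2*np.pi,90),np.linspace(.005,.062,60));h=z-.027
rad=.022*np.sqrt(np.clip(1-(h/np.where(h<0,.022,.035))**2,0,1))
def f(x,full=0):
    P=np.stack([x[0]+rad*np.cos(th),x[1]+rad*np.sin(th),z],-1).reshape(-1,3);uv=np.array([proj(p,a) for a in P])
    lo,hi=uv.min(0),uv.max(0)
    return (lo,hi) if full else [lo[0]-r[0],lo[1]-r[1],hi[0]-r[2]]
s=least_squares(f,[.4987,-.327],diff_step=1e-3);print(r,s.x,s.fun,f(s.x,1))
Rt=Ro.from_euler("xyz",o["tool_rot"],degrees=True).as_matrix();X=np.r_[s.x,.027];print((Rt.T@(X-o["tool_pos"])).round(4),o["tool_pos"])
cv2.imwrite("pics/c6.png",p["image"][220:480,150:490][:,:,::-1])
E
```

```text
[272.3, 40.0, 379.4, 162.1] [ 0.47887398 -0.24173461] [-4.66480438  0.35949507  4.58681881] (array([267.63519562,  40.35949507]), array([383.98681881, 164.90180722]))
[ 0.0909  0.0034 -0.0071] [ 0.49871694 -0.33055196  0.02011651]
```

View pics/c6.png

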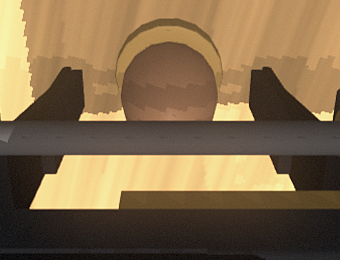

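```bash
python3 - <<'E'
from h import *
from scipy.optimize import least_squares
o,p=wrist();r=[271,262,369]
th,z=np.meshgrid(np.linspace(0,2*np.pi,90),np.linspace(.005,.062,60));h=z-.027
rad=.022*np.sqrt(np.clip(1-(h/np.where(h<0,.022,.035))**2,0,1))
def f(x):
    P=np.stack([x[0]+rad*np.cos(th),x[1]+rad*np.sin(th),z],-1).reshape(-1,3);uv=np.array([proj(p,a) for a in P])
    lo,hi=uv.min(0),uv.max(0); return [lo[0]-r[0],lo[1]-r[1],hi[0]-r[2]]
s=least_squares(f,[.4987,-.327],diff_step=1e-3)
Rt=Ro.from_euler("xyz",o["tool_rot"],degrees=True).as_matrix();X=np.r_[s.x,.027];print(s.x,s.fun,(Rt.T@(X-o["tool_pos"])).round(4),o["tool_pos"])
E
```

```text
[ 0.49891839 -0.32673908] [ 0.03430205 -0.00298866 -0.03407655] [ 0.0034  0.0016 -0.0074] [ 0.49828216 -0.33044127  0.01961267]
```

Call:
apply_moves(targets=[[[0,3,0],[0,0,0]],[[0.5,3.5,0],[0,0,0]],[[0.5,3.5,0],[0,0,0]]])

```text
time_s: 15.15
tool_pos: [0.4981, -0.3261, 0.0183]
tool_rot: [180.0, 0.0, 104.8]
force: [0.5, -0.0, -0.3]
grip_width: 0.0803
```

Call:
apply_moves(targets=[[[0,0,0],[0,0,0]],[[0,0,0],[0,0,0]],[[0,0,0],[0,0,0]],[[0,0,0],[0,0,0]],[[0,0,0],[0,0,0]],[[0,0,0],[0,0,0]],[[0,0,0],[0,0,0]],[[0,0,0],[0,0,0]]], hand=36, squeeze=9)

```text
time_s: 15.95
tool_pos: [0.4981, -0.3264, 0.0183]
tool_rot: [180.0, 0.0, 104.7]
force: [0.3, -0.6, 0.1]
grip_width: 0.0432
```

Call:
apply_moves(targets=[[[0,0,2],[0,0,0]],[[0,0,6],[0,0,0]],[[0,0,15],[0,0,0]],[[0,0,35],[0,0,0]],[[0,0,70],[0,0,0]],[[0,0,110],[0,0,0]],[[0,0,150],[0,0,0]],[[0,0,190],[0,0,0]]])

```text
time_s: 16.75
tool_pos: [0.4979, -0.3261, 0.2108]
tool_rot: [180.0, 0.0, 104.7]
force: [1.0, -0.4, -1.1]
grip_width: 0.0434
```

Egg held (43.4 mm opening). Moving to just short of the collar for a look with the wrist camera.

Call:
apply_moves(targets=[[[7,24,0],[0,0,0]],[[18,62,0],[0,0,0]],[[30,103,0],[0,0,0]],[[42,144,0],[0,0,0]],[[54,185,0],[0,0,0]],[[65,220,0],[0,0,0]],[[72,243,0],[0,0,0]],[[75,254,0],[0,0,0]]])

```text
time_s: 17.55
tool_pos: [0.5735, -0.0688, 0.2093]
tool_rot: [179.9, -0.0, 105.0]
force: [0.4, 0.4, -0.3]
grip_width: 0.0434
```

Call:
apply_moves(targets=[[[0,0,0],[0,0,0]],[[0,0,0],[0,0,0]],[[0,0,0],[0,0,0]]])

```text
time_s: 17.85
tool_pos: [0.5726, -0.0749, 0.2082]
tool_rot: [-180.0, 0.1, 104.5]
force: [0.0, 0.4, 0.2]
grip_width: 0.0432
```

```bash
python3 - <<'E'
from h import *
o,p=wrist();save(p,"w7.png");print(o["time_s"],o["tool_pos"],o["tool_rot"],o["grip_width"],o["force"])
print(proj(p,[.5584,-.0142,.127]),proj(p,[.5584,-.0142,.11]))
for n in ("collar_top","egg","shade"):
  for q in env.regions_of(p,n)[:2]:print(n,round(q["conf"],2),np.round(q["rect"]))
E
```

```text
17.85 [ 0.57259847 -0.07486217  0.20816813] [-1.79962829e+02  5.15106790e-02  1.04536978e+02] 0.043248695373472 [0.01022791 0.43399455 0.22973646]
[319.03875169 162.16402774] [318.91518491 159.99681684]
collar_top 0.63 [298. 130. 349. 189.]
egg 0.93 [267. 269. 368. 383.]
shade 0.67 [228.   1. 395.  31.]
```

View pics/w7.png

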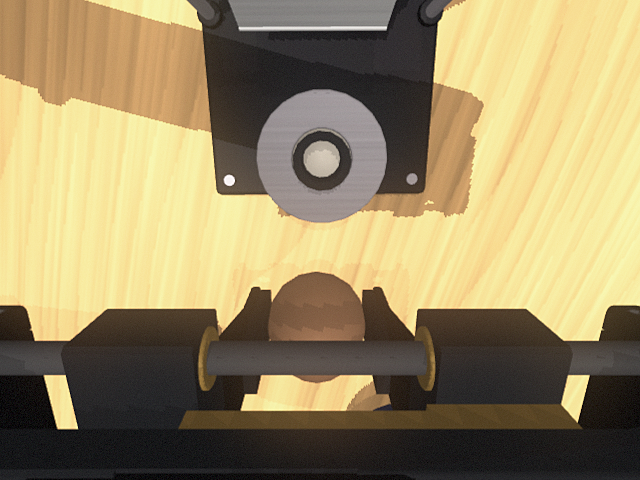

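```bash
python3 - <<'E'
from h import *
from scipy.optimize import least_squares
p=None
o,p=wrist();Rt=Ro.from_euler("xyz",o["tool_rot"],degrees=True).as_matrix();tp=np.array(o["tool_pos"])
g=p["image"].astype(int).max(2)
# collar outer: dark pixels near; housing disc ellipse
m=(g<75).astype(np.uint8);m[:, :285]=0;m[:,360:]=0;m[:120]=0;m[200:]=0
cs,_=cv2.findContours(m,cv2.RETR_EXTERNAL,cv2.CHAIN_APPROX_NONE);c=max(cs,key=cv2.contourArea);e=cv2.fitEllipse(c);print("collar",e,cv2.contourArea(c))
C=atz(p,*e[0],.127)
H=atz(p,322,155.5,.11)
l=lambda X:((Rt.T@(X-tp))*1e3).round(1)
print("C",C.round(4),l(C),"H",H.round(4),l(H),o["tool_pos"],o["tool_rot"])
r=[268,271,366];zb=tp[2]-.014
th,z=np.meshgrid(np.linspace(0,2*np.pi,90),np.linspace(0,.057,60));h=z-.022
rad=.022*np.sqrt(np.clip(1-(h/np.where(h<0,.022,.035))**2,0,1))
def f(x):
    P=np.stack([x[0]+rad*np.cos(th),x[1]+rad*np.sin(th),z+zb],-1).reshape(-1,3);uv=np.array([proj(p,a) for a in P])
    lo,hi=uv.min(0),uv.max(0); return [lo[0]-r[0],lo[1]-r[1],hi[0]-r[2]]
s=least_squares(f,tp[:2],diff_step=1e-3);E=np.r_[s.x,zb+.022];print("egg",E.round(4),s.fun,l(E),"move egg->collar mm",((C-E)*1e3).round(1))
E
```

```text
collar ((320.7449951171875, 162.1989288330078), (56.51762771606445, 57.70100402832031), 2.9571313858032227) 2558.0
C [ 0.5596 -0.0126  0.127 ] [62.3  2.6 81.2] H [ 0.5598 -0.0094  0.11  ] [65.4  3.6 98.2] [ 0.57279947 -0.07356801  0.20820794] [-1.79990363e+02  1.43759524e-02  1.04623084e+02]
egg [ 0.5732 -0.0743  0.2162] [ 0.23801689 -0.02094267 -0.23762488] [-0.8  0.3 -8. ] move egg->collar mm [-13.7  61.7 -89.2]
```

```bash
python3 - <<'E'
from h import *
o,p=wrist();g=p["image"].astype(int).max(2)
print("tp",np.round(o["tool_pos"],4))
print("row160",g[160,250:392:2].tolist());print("col322",g[84:228:2,322].tolist());print("row155",g[155,250:392:2].tolist())
c=p["image"][80:230,245:400][:,:,::-1];cv2.imwrite("pics/c7.png",cv2.resize(c,(620,600),interpolation=cv2.INTER_CUBIC))
E
```

```text
tp [ 0.5728 -0.0733  0.2082]
row160 [80, 83, 73, 141, 154, 154, 155, 157, 152, 153, 154, 153, 158, 153, 155, 156, 153, 154, 154, 157, 134, 83, 59, 60, 60, 56, 99, 166, 169, 196, 198, 200, 202, 201, 206, 210, 208, 211, 212, 213, 210, 204, 197, 178, 172, 50, 56, 57, 61, 56, 110, 157, 162, 157, 158, 161, 162, 157, 160, 159, 158, 163, 159, 160, 154, 158, 159, 161, 51, 55, 56]
col322 [37, 37, 42, 39, 122, 154, 162, 164, 160, 158, 164, 160, 158, 158, 161, 159, 160, 161, 162, 158, 155, 156, 157, 127, 169, 41, 50, 52, 52, 35, 182, 179, 183, 188, 191, 213, 210, 208, 208, 210, 204, 205, 202, 198, 198, 193, 192, 160, 55, 61, 68, 67, 68, 68, 95, 140, 163, 161, 159, 155, 156, 159, 158, 157, 156, 154, 160, 162, 162, 159, 206, 249]
row155 [79, 78, 77, 112, 149, 152, 149, 150, 151, 151, 152, 154, 153, 149, 150, 153, 151, 152, 151, 153, 145, 131, 49, 58, 59, 53, 53, 170, 166, 168, 179, 188, 205, 208, 209, 215, 210, 211, 210, 212, 204, 181, 181, 183, 74, 51, 56, 59, 55, 70, 95, 150, 156, 156, 157, 157, 161, 157, 159, 161, 156, 159, 159, 158, 161, 160, 159, 158, 40, 58, 53]
```

View pics/c7.png

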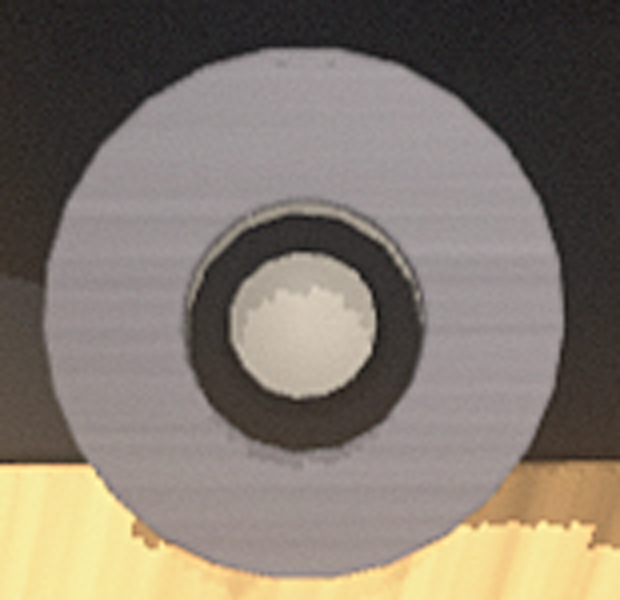

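Call:
apply_moves(targets=[[[-4,20,0],[0,0,0]],[[-10,45,0],[0,0,0]],[[-13.5,61,0],[0,0,0]],[[-13.5,61,-15],[0,0,0]],[[-13.5,61,-35],[0,0,0]],[[-13.5,61,-50],[0,0,0]],[[-13.5,61,-60],[0,0,0]],[[-13.5,61,-63],[0,0,0]]])

```text
time_s: 18.95
tool_pos: [0.5586, -0.012, 0.1434]
tool_rot: [-179.9, -0.1, 104.7]
force: [-0.2, 0.4, -0.6]
grip_width: 0.0435
```

Call:
apply_moves(targets=[[[0,0,0],[0,0,0]],[[0,0,-1],[0,0,0]],[[0,0,-2],[0,0,0]],[[0,0,-3],[0,0,0]],[[0,0,-4],[0,0,0]],[[0,0,-5],[0,0,0]],[[0,0,-5],[0,0,0]],[[0,0,-5],[0,0,0]]])

```text
time_s: 19.75
tool_pos: [0.5595, -0.0114, 0.1402]
tool_rot: [180.0, 0.0, 104.7]
force: [-0.2, 0.4, -0.4]
grip_width: 0.0433
```

```bash
python3 - <<'E'
from h import *
o,p=wrist();s=env.read_camera("scene");print(o["time_s"],o["tool_pos"],o["tool_rot"],o["force"],o["wrist_torque"],o["grip_width"])
g=p["image"].astype(int).max(2)
a=p["image"][180:420,200:440][:,:,::-1];b=s["image"][170:330,270:430][:,:,::-1]
cv2.imwrite("pics/c8.png",np.hstack([cv2.resize(x,(400,400),interpolation=cv2.INTER_CUBIC) for x in(a,b)]))
E
```

```text
19.75 [ 0.55947708 -0.0113833   0.14024881] [1.79996389e+02 4.86373218e-03 1.04728514e+02] [-0.24331932  0.39330563 -0.4350479 ] [ 0.07980761 -0.15915781  0.01770322] 0.043338976511916
```

View pics/c8.png

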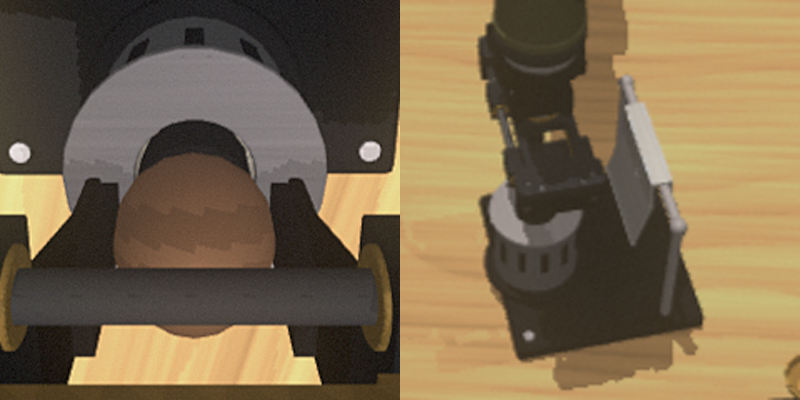

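```bash
python3 - <<'E'
from h import *
o,p=wrist();Rt=Ro.from_euler("xyz",o["tool_rot"],degrees=True).as_matrix();tp=np.array(o["tool_pos"])
g=p["image"].astype(int).max(2);print(g[195:285:2,318].tolist(),tp,o["force"])
l=lambda u,v,z:((Rt.T@(atz(p,u,v,z)-tp))*1e3).round(1)
for v in(207,209,211):print("housing centre x",l(317.5,v,.11)[0]-45)
for v in(250,252,254):print("collar centre x",l(317.5,v,.127)[0]-19)
print("housing y",l(200+195.5/1.667,300,.11)[1],"egg y",l(200+194.5/1.667,315,.15)[1])
E
```

```text
[60, 28, 22, 23, 29, 26, 69, 109, 131, 134, 132, 134, 131, 134, 132, 134, 133, 132, 134, 133, 133, 135, 132, 133, 134, 133, 132, 134, 108, 24, 41, 31, 33, 43, 41, 40, 37, 34, 52, 83, 89, 96, 93, 99, 95] [ 0.5595114  -0.01135231  0.1403081 ] [-0.34234141  0.32492602 -0.58460397]
housing centre x -1.2999999999999972
housing centre x -2.3999999999999986
housing centre x -3.5
collar centre x 6.600000000000001
collar centre x 5.5
collar centre x 4.5
housing y 0.4 egg y 0.1
```

Call:
apply_moves(targets=[[[0.2,-0.8,0],[0,0,0]],[[0.2,-0.8,-1],[0,0,0]],[[0.2,-0.8,-2],[0,0,0]],[[0.2,-0.8,-3],[0,0,0]],[[0.2,-0.8,-4],[0,0,0]],[[0.2,-0.8,-5],[0,0,0]],[[0.2,-0.8,-5],[0,0,0]],[[0.2,-0.8,-5],[0,0,0]]], squeeze=14)

```text
time_s: 20.7
tool_pos: [0.5598, -0.0122, 0.1355]
tool_rot: [180.0, 0.0, 104.7]
force: [-1.9, -0.5, 1.1]
grip_width: 0.0428
```

Call:
apply_moves(targets=[[[0,0,-1],[0,0,0]],[[0,0,-2],[0,0,0]],[[0,0,-3],[0,0,0]],[[0,0,-4],[0,0,0]],[[0,0,-4],[0,0,0]],[[0,0,-4],[0,0,0]]])

```text
time_s: 21.3
tool_pos: [0.5598, -0.0122, 0.1314]
tool_rot: [180.0, 0.0, 104.7]
force: [0.2, -0.4, 2.6]
grip_width: 0.0435
```

Call:
apply_moves(targets=[[[0,0,-1],[0,0,0]],[[0,0,-2],[0,0,0]],[[0,0,-3],[0,0,0]],[[0,0,-4],[0,0,0]],[[0,0,-5],[0,0,0]],[[0,0,-5],[0,0,0]],[[0,0,-5],[0,0,0]]])

```text
time_s: 22.0
tool_pos: [0.5598, -0.0122, 0.1264]
tool_rot: [180.0, 0.0, 104.7]
force: [0.2, -1.5, 3.7]
grip_width: 0.043
```

Call:
apply_moves(targets=[[[0,0,-0.5],[0,0,0]],[[0,0,-1],[0,0,0]],[[0,0,-1.5],[0,0,0]],[[0,0,-1.5],[0,0,0]],[[0,0,-1.5],[0,0,0]]])

```text
time_s: 22.5
tool_pos: [0.5598, -0.0122, 0.1248]
tool_rot: [180.0, 0.0, 104.7]
force: [0.2, -1.5, 3.8]
grip_width: 0.0432
```

Call:
apply_moves(targets=[[[0,0,-0.5],[0,0,0]],[[0,0,-0.5],[0,0,0]],[[0,0,-1],[0,0,0]],[[0,0,-1],[0,0,0]],[[0,0,-1],[0,0,0]]])

```text
time_s: 23.0
tool_pos: [0.5598, -0.0122, 0.1238]
tool_rot: [180.0, 0.0, 104.7]
force: [1.1, -1.8, 3.8]
grip_width: 0.0429
```

```bash
python3 - <<'E'
from h import *
F=[]
o,p=wrist();F.append(o["force"]);s=env.read_camera("scene");F.append(env.get_obs()["force"]);print(o["time_s"],o["tool_pos"],np.round(F,1),o["grip_width"])
a=p["image"][180:420,200:440][:,:,::-1];b=s["image"][170:330,270:430][:,:,::-1]
cv2.imwrite("pics/c9.png",np.hstack([cv2.resize(x,(400,400),interpolation=cv2.INTER_CUBIC) for x in(a,b)]))
E
```

```text
23.0 [ 0.55979915 -0.01221034  0.12382751] [[ 1.1 -1.8  3.8]
 [ 0.4 -1.1  4.5]] 0.04291939626148668
```

View pics/c9.png

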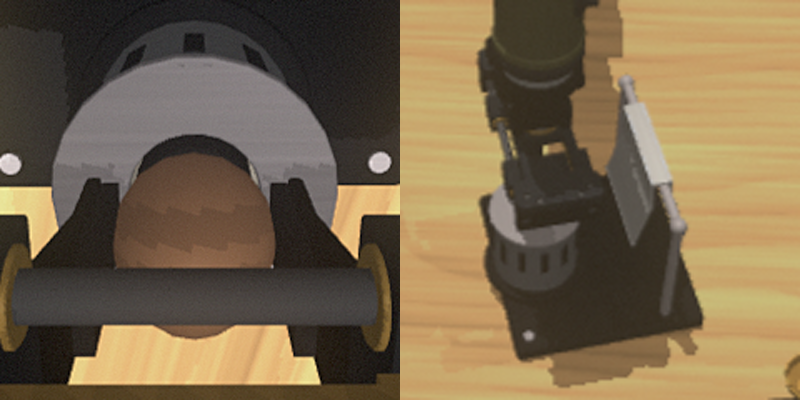

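Call:
apply_moves(targets=[[[-0.2,-0.8,0],[0,0,0]],[[-0.2,-0.8,-0.5],[0,0,0]],[[-0.2,-0.8,-1],[0,0,0]],[[-0.2,-0.8,-1],[0,0,0]],[[-0.2,-0.8,-1],[0,0,0]]])

```text
time_s: 23.6
tool_pos: [0.5598, -0.0124, 0.1233]
tool_rot: [179.9, -0.0, 104.7]
force: [-0.1, 0.2, 7.0]
grip_width: 0.0436
```

Call:
apply_moves(targets=[[[0,0,-0.5],[0,0,0]],[[0,0,-0.5],[0,0,0]],[[0,0,-0.5],[0,0,0]],[[0,0,-0.5],[0,0,0]]])

```text
time_s: 24.0
tool_pos: [0.5599, -0.0125, 0.1233]
tool_rot: [179.9, 0.0, 104.7]
force: [-2.0, -0.1, 9.9]
grip_width: 0.0426
```

Call:
apply_moves(targets=[[[0,0,-0.5],[0,0,0]],[[0,0,-0.5],[0,0,0]],[[0,0,-0.5],[0,0,0]],[[0,0,-0.5],[0,0,0]]])

```text
time_s: 24.4
tool_pos: [0.56, -0.0125, 0.1231]
tool_rot: [179.9, 0.0, 104.7]
force: [-2.2, -0.2, 12.4]
grip_width: 0.043
```

At the stop: z no longer follows and the force climbs steeply. I'll ease back a little, check it holds, and look for the light.

Call:
apply_moves(targets=[[[0,0,0.5],[0,0,0]],[[0,0,0.5],[0,0,0]],[[0,0,0.5],[0,0,0]],[[0,0,0.5],[0,0,0]],[[0,0,0.5],[0,0,0]],[[0,0,0.5],[0,0,0]]])

```text
time_s: 25.0
tool_pos: [0.5599, -0.0125, 0.1232]
tool_rot: [179.9, 0.0, 104.7]
force: [-0.6, -1.0, 9.3]
grip_width: 0.0431
```

```bash
python3 - <<'E'
from h import *
o,p=wrist();print(o["time_s"],o["tool_pos"],o["force"],o["grip_width"])
q=cv2.imread("pics/c9.png");s=env.read_camera("scene")
a=p["image"][180:420,200:440][:,:,::-1];b=s["image"][170:330,270:430][:,:,::-1]
c=np.hstack([cv2.resize(x,(400,400),interpolation=cv2.INTER_CUBIC) for x in(a,b)]);cv2.imwrite("pics/c10.png",c)
d=lambda i:i[160:260,140:250].reshape(-1,3).mean(0).round(1);print("egg BGR before/after",d(q),d(c))
for n in("shade",):print([(round(r["conf"],2),np.round(r["rect"])) for r in env.regions_of(s,n)[:3]])
E
```

```text
25.0 [ 0.55991667 -0.0124784   0.12322366] [-0.59023373 -1.00462822  9.26040404] 0.043076773929626895
egg BGR before/after [ 58.3  77.1 104.9] [ 58.2  76.9 104.6]
[(0.94, array([460., 206., 507., 250.])), (0.82, array([352., 211., 374., 262.])), (0.66, array([303., 200., 390., 316.]))]
```

```bash
python3 - <<'E'
from h import *
o=env.get_obs();print(o["time_s"],o["tool_pos"],o["force"],o["grip_width"]);print(env.sign_off())
E
```

```text
25.15 [ 0.55991555 -0.01246978  0.12322423] [-0.53190871 -0.37328149  9.79721043] 0.04329263697884675
the job is handed in; nothing more can be done
None
```

I hung the grey shade astride the rail and let go of it. Then I took the brown egg from its ring and pressed it, blunt end down, into the collar until the collar was at its stop. I handed in at 25.2 s with the gripper still holding the egg there.

**Last checks:**
- **Collar:** the spring force rose from about 1 N to 4 N over about 12 mm of travel. At TCP height 0.1232 m it then climbed steeply with no further movement, which I read as the stop. I eased back from 12.4 N to a steady press of about 9–10 N.
- **Egg:** the grip was set to 14 N, the opening stayed at 43 mm, and sideways force was about 1 N or less. The egg showed no slip in the fingers in the last picture I viewed, just before the final millimetre or two of pressing.
- **Shade:** the trained network still found it on the rail at its earlier position in the last scene picture.

**Unconfirmed or disagreeing:**
- **Lamp light:** I could not see it. The egg's colour did not change between the pictures before and after the final press, so I am inferring the lamp is lit from force and travel only.
- **Last picture:** the viewer refused it because the 12-picture limit was reached, so I checked it by numbers only.
- **Collar position:** the wrist-camera and rail-based estimates differed by about 2–3 mm. I used a value in between and corrected it slightly from the sideways force.

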